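# Clear the tablet carousel's gate and present the marked jar

## Task

On the tablet carousel, first clear the dose gate without turning the jars: pull its black knob out to the stop until it clicks and push it fully home again. Then turn the carousel until the jar with the orange cap stands at the front, in line with the blue arrow, and finish with the gripper still holding that jar there, so the turntable keeps still; do not let go. Leave the other things on the sill where they stand.

Things in the scene. Friction and masses are not known exactly. Their poses are not given: they have to be found in the camera images.
- dispenser: grey carousel plinth, fixed, round, 105 mm radius, 28 mm tall. Origin on the turning axis at sill height, z up. Its -x points to the front: a tongue 44 mm wide with the blue arrow, reaching 156 mm from the axis. Its +y points to the gate side: a housing 60 mm wide, 56 mm tall, 102 to 135 mm from the axis. A hub of 16 mm radius stands 70 mm above the sill in the middle
- marked_jar: the jar with the orange cap, one of four equal jars (other caps white) clipped a quarter turn apart on the turntable, axes 70 mm from the turning axis. Origin at the middle of the cap, 104 mm above the sill. Cap: upright cylinder 40 mm across, 24 mm tall; jar 37 mm across, it can spin in its well but not lift out. Neighbours are 99 mm away
- front_place (a point): point on the plinth where the middle of the orange cap must come: 70 mm from the turning axis towards the front, 104 mm above the sill; fixed, does not turn with the carousel
- carousel (a joint): angle of the white turntable (100 mm radius, top 36 mm above the sill) in rad: 0 (or a whole turn, 6.283) with the orange-capped jar at the front; grows anticlockwise seen from above. Turns freely both ways with no stop in reach, slight friction (0.03 N m), and stays where it is left
- gate_knob (a point): middle of the black gate knob, moving with it: a round knob 28 mm across and 20 mm long on a 10 mm steel rod, lying level, 38 mm above the sill; pushed home it is 170 mm from the turning axis along the plinth's +y (35 mm out from the housing)
- gate (a joint): gate slide in m: 0 = home, 0.030 = fully out (stop). The knob moves straight along the plinth's +y as it comes out. Click detents near both ends resist with about 3 N, then draw it to that end
- monitor: bystander, loose: teal blood-pressure monitor, 130 x 150 x 73 mm tall. Origin under its middle on the sill.
- jug: bystander, loose: white ceramic jug, 112 mm across, 180 mm tall, handle towards its +y reaching 91 mm from its axis. Origin under its middle on the sill.
- pill_tower: bystander, loose: clear stacked pill tower with a blue lid, 76 mm across, 120 mm tall. Origin under its middle on the sill.
- magnifier: bystander, loose: steel magnifier lying flat, 197 mm long, 84 mm across the lens, 12 mm thick; its x axis points to the lens. Origin under its middle on the sill.
- beech_box: bystander, loose: closed beech box with a small metal latch, 110 x 160 x 70 mm tall. Origin under its middle on the sill.
- organiser: bystander, loose: flat white and blue week organiser, 45 x 170 x 25 mm tall. Origin under its middle on the sill.
- spare_bottle: bystander, loose: amber bottle standing beside the carousel, 36 mm across, 70 mm tall. Origin under its middle on the sill.

How it is judged (in metres and radians):
On the way, in this order (a step that is already met when the one before it is completed fails the run):
1. the gate knob is pulled out to its stop, with the jars not yet turned (value of joint gate above 0.026 m and distance of marked_jar from where it was at the start of the episode below 0.012 m), for 0.1 s.
2. the gate knob is pushed fully home, with the jars still not turned (value of joint gate below 0.004 m and distance of marked_jar from where it was at the start of the episode below 0.012 m), for 0.1 s.
At the end, for the whole second after the job is handed in: The orange-capped jar stands within 10 mm of the front place, the fingers hold it with more than 2 N, the turntable is still (under 0.1 rad/s) and the gate is home (under 4 mm) (horizontal distance between marked_jar and front_place below 0.01 m and contact force between the fingers and marked_jar above 2 N and velocity of joint carousel between -0.1 and 0.1 rad/s and value of joint gate below 0.004 m); the arm keeps its last pose, push and grip.
It fails at once if a bystander is moved by more than 20 mm (distance of any of monitor, jug, pill_tower, magnifier, beech_box, organiser, spare_bottle from where it was at the start of the episode above 0.02 m).
It also fails if it takes over 54 s, if anything falls off the work surface, if the arm or the gripper's body presses on something with over 40 N, if the wrist force passes 120 N, or if a joint passes its speed limit or range.

## Robot

A 7-joint arm with a two-finger parallel gripper is mounted at the origin on the work surface. World frame = base frame: x ahead of the robot, y to its left, z up, the work surface at z = 0. Lengths are in mm, angles in rad, forces in N, time in s.
With the tool pointing down it reaches from about 425 to 875 mm from the base axis. Payload 8.4 kg.
Tool frame: the origin (TCP) lies midway between the tips of the shut fingers; the grasp point (between the pads) lies 19 mm behind it (manip.tcp_to_grasp is the distance from the TCP to the grasp point, in mm); z points along the fingers, y is the direction in which the jaws open and shut (so a half turn about z gives the same grasp; the last joint's range is limited). The gripper opens to 87 mm and grips with 3 to 60 N. Pads are 19 mm wide; open, the fingers measure 117 mm over their backs; the gripper's body (75 mm by 190 mm) begins 51 mm behind the grasp point.
Start: joints at [1.076, 0.333, 0.04, 1.465, -0.013, 1.343, -0.059], TCP at [250.581, -599.727, 222.546] pointing down, gripper open.
Joint ranges: [-2.58, 2.58], [-0.38, 2.09], [-1.3, 1.39], [0.25, 2.4], [-1.5, 4.64], [0.08, 2.09], [-2.65, 2.65]. Speed limits (rad/s): [2.22, 2.22, 2.79, 2.79, 3.14, 3.14, 3.14].

## Interface

Orientations are given as a 3x3 rotation matrix whose columns are the frame's x, y, z axes.
In Python, from plant import manip, vision, close_job, models gives the robot as it stands.
- The arm moves only by the tool jog_arm, never from a script. Its arguments are lists of equal length, an entry for each row: "dp": the shift along the world's x, y, z in m, a list of three; "twist": the turn about the world's z in rad; "gripper": the gripper's target within -1 to 1 (shut at 1, half-way at 0, fully open at -1). In form: {"dp": [[x, y, z], ...], "twist": [twist, ...], "gripper": [gripper, ...]}. A call has exactly 5 rows; each row is the pose to reach, as a shift and turn from the pose commanded when the call began; what a row does not reach only later rows make up. A row lasts 1/12 s, in which the tool goes at most 41.7 mm and 7.16 degrees, less where a joint would pass 70% of its speed; a pose out of reach is approached as far as the arm can. A call with a gripper value outside its range is refused whole. The fingers move at their own pace and stop on an object; the grip force is fixed at half the most. Time passes only in rows, so rows that repeat a pose let the fingers close, or fill a call up. It gives the time, the measured TCP pose, the force and the opening at its end, in the units of the state.
- manip.observe(): the state, without advancing time (a new reading comes with each control period).
- vision.camera(name): name is "scene" or "top"; returns (picture, depth): 384x512x3 uint8, red, green, blue; 384x512 float32, mm along the optical axis (not along the pixel's ray), 0 where there is no reading.
- vision.get_calibration(name): a dict with "mtx" (3x3 intrinsics, pixels), "cam_to_world" (4x4, takes a point from camera to world coordinates). Camera axes: x right, y down, z forward; pixel columns grow to the right and rows downward; lengths in mm; the calibration is good to about 2 mm. A picture is of the moment at which its call begins. get_calibration takes no time and is no camera call.
- close_job(): hands the job in, once; it reports no verdict.
Trained networks look in the newest picture that a camera, given by its name, has taken for a name from the list of things; names that differ only in an ending like _2 or _b are one class to them, and where a whole thing is asked for, a point or a joint stands for the part that bears it (a point fixed in the world has none). Each returns a list of dicts, best first, with "conf" (0 to 1); they miss things now and then, are a little off and sometimes report something else, mostly with a low value. They report only what shows in the picture. A call takes as long as a camera call.
- models.look_for(label, camera): "position" ([x, y, z] in mm, in the coordinates of the camera as it stood for that picture, good to about 4 mm: the middle of the surface that is visible of it).
- models.masks_of(label, camera): "pixels" (384x512 bool, what is visible of it).
- models.landmark_of(label, camera): "position" ([x, y, z] in mm, in the coordinates of the camera as it stood for that picture, good to about 4 mm: a listed point, or the origin of a listed thing).
The state is a dict: "time_s": time; "joint_pos": joint angles; "dq": joint speeds; "tau": joint torques, N m; "ee_pos": TCP position; "eef_rot": TCP orientation; "ft_force": force on the tool from outside, world axes, zero at the start; "moment": the same for the moment, N m; "finger_gap": finger opening in mm.
Only numpy, scipy, OpenCV 4.12 (cv2) and the standard library are available. Lean on these libraries where they do the work, as an engineer would, in place of code of your own. Each camera call takes 0.05 s, during which the arm holds its last target. There are 200 camera calls.

## Working session

There is one attempt and no reset: what is moved stays moved. The work goes in short steps, Python scripts to look and compute and a tool call to move; the robot and the scene stay as the last step left them, time stands still between calls to the robot, and variables do not carry over. Pictures are saved under pics/ and viewed, about 8 in all and at most 12, crops included, and the job is handed in when it is done.

Besides the shell and the picture viewer there is one more tool, called after "Call:" as name(argument=value, ...) on one line, values as JSON. jog_arm: Moves the arm, as the interface text tells. Its arguments: {"type":"object","properties":{"dp":{"type":"array","items":{"type":"array","items":{"type":"number"}}},"twist":{"type":"array","items":{"type":"number"}},"gripper":{"type":"array","items":{"type":"number"}}},"required":["dp","twist","gripper"]}

```bash
mkdir -p pics; ls
cat > h.py <<'E'
import numpy as np, cv2
from plant import manip, vision, close_job, models
def shot(n,f=None):
    p,d=vision.camera(n)
    if f: cv2.imwrite('pics/'+f,cv2.cvtColor(p,cv2.COLOR_RGB2BGR))
    return p,d
def w(n,pos):
    T=np.array(vision.get_calibration(n)['cam_to_world']); return (T@np.r_[pos,1])[:3]
E
python3 - <<'E'
from h import *
for n in('scene','top'):
    shot(n,n+'1.png')
    T=vision.get_calibration(n); print(n,np.round(T['cam_to_world'],3).tolist(),np.round(T['mtx'],1).tolist())
    for l in ['dispenser','marked_jar','front_place','gate_knob','monitor','jug','pill_tower','magnifier','beech_box','organiser','spare_bottle']:
        for r in models.landmark_of(l,n)[:2]: print(n,l,round(r['conf'],2),np.round(w(n,r['position'])))
s=manip.observe(); print(s['time_s'],s['ee_pos'],np.round(s['eef_rot'],3).tolist(),s['finger_gap'],s['ft_force'])
E
```

```text
pics
scene [[0.54, 0.516, -0.665, 1345.383], [0.842, -0.31, 0.442, -516.612], [0.022, -0.798, -0.602, 773.327], [0.0, 0.0, 0.0, 1.0]] [[413.7, 0.0, 255.1], [0.0, 413.7, 187.8], [0.0, 0.0, 1.0]]
scene dispenser 0.69 [548. -13.  -0.]
scene dispenser 0.45 [390. 333.   1.]
scene marked_jar 0.57 [535.  53. 102.]
scene front_place 0.81 [484. -38.  99.]
scene gate_knob 0.65 [484. 146.  39.]
scene gate_knob 0.58 [595. 445.  -5.]
scene monitor 0.63 [ 574. -450.   -2.]
scene jug 0.83 [595. 448.  -4.]
scene pill_tower 0.86 [ 350. -408.    1.]
scene magnifier 0.78 [390. 335.  -1.]
scene magnifier 0.45 [547. -11.  -1.]
scene beech_box 0.2 [487. -38. 102.]
scene organiser 0.8 [ 743. -177.    1.]
scene spare_bottle 0.7 [ 579. -173.   -2.]
top [[-0.009, -0.976, 0.217, 331.108], [-1.0, 0.008, -0.005, 11.223], [0.003, -0.217, -0.976, 1193.698], [0.0, 0.0, 0.0, 1.0]] [[373.2, 0.0, 259.7], [0.0, 373.2, 188.0], [0.0, 0.0, 1.0]]
top dispenser 0.69 [549. -13.  -0.]
top marked_jar 0.72 [526.  51. 106.]
top front_place 0.57 [484. -46. 107.]
top gate_knob 0.51 [488. 138.  37.]
top monitor 0.89 [ 577. -457.   -2.]
top jug 0.58 [594. 444.   0.]
top pill_tower 0.81 [ 349. -413.   -2.]
top pill_tower 0.32 [761.  91.   1.]
top magnifier 0.73 [392. 337.  -3.]
top beech_box 0.58 [764.  92.   2.]
top organiser 0.75 [ 746. -180.    2.]
top spare_bottle 0.58 [ 578. -180.    1.]
1.2 [ 250.58452321 -599.73933738  222.55395273] [[0.923, 0.386, 0.0], [0.386, -0.923, 0.0], [0.0, -0.0, -1.0]] 87.15075386115628 [-0.68374531 -0.32615437 -0.26991429]
```

View pics/top1.png

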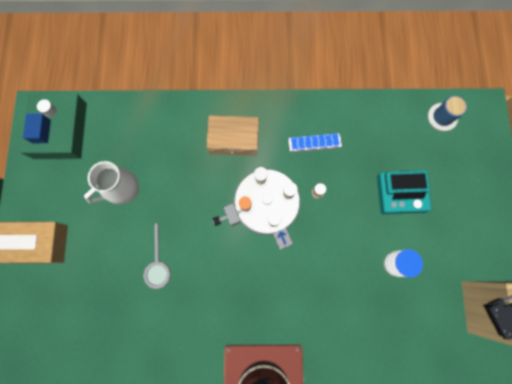

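View pics/scene1.png

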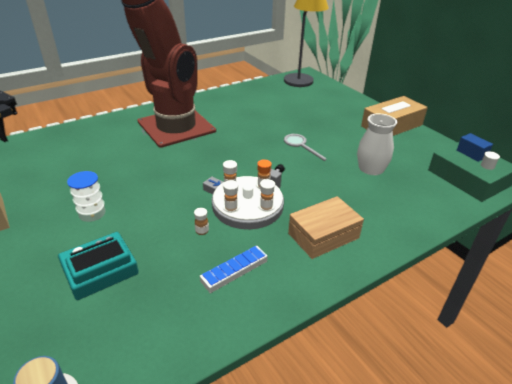

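Top view: carousel centre at about px (267,201), orange jar (245,204), knob (217,220), tongue and arrow (283,238). The bottle at (320,190) is clear of all of these. The networks agree with the picture, and I'll refine with masks and depth before setting out.

```bash
cat >> h.py <<'E'
def cloud(n,m,d):
    K=np.array(vision.get_calibration(n)['mtx']);T=np.array(vision.get_calibration(n)['cam_to_world'])
    v,u=np.nonzero(m&(d>0)); z=d[v,u]
    P=np.c_[(u-K[0,2])*z/K[0,0],(v-K[1,2])*z/K[1,1],z]
    return P@T[:3,:3].T+T[:3,3]
E
python3 - <<'E'
from h import *
for n in('top','scene'):
    p,d=shot(n)
    h=cv2.cvtColor(p,cv2.COLOR_RGB2HSV).astype(int)
    C=cloud(n,np.ones(d.shape,bool),d)
    ok=(d>0); H=h[ok]
    near=np.hypot(C[:,0]-548,C[:,1]+13)<200
    orange=near&(H[:,0]>5)&(H[:,0]<16)&(H[:,1]>180)&(C[:,2]>110)
    Q=C[orange];print(n,'cap top',len(Q),Q.mean(0).round(1),np.ptp(Q,0).round(0))
    blue=near&(H[:,0]>100)&(H[:,0]<125)&(H[:,1]>120)&(C[:,2]<45)
    Q=C[blue];print('arrow',len(Q),Q.mean(0).round(1))
    kn=(np.hypot(C[:,0]-486,C[:,1]-142)<35)&(H[:,2]<60)&(C[:,2]>15)
    Q=C[kn];print('knob',len(Q),Q.mean(0).round(1),Q.min(0).round(0),Q.max(0).round(0))
    tt=near&(np.abs(C[:,2]-36)<5)&(H[:,1]<60)&(H[:,2]>150)
    Q=C[tt][:,:2].astype(np.float32);print('turntable',len(Q),[np.round(a,1) for a in cv2.minEnclosingCircle(Q)])
    wc=near&(C[:,2]>112)&(H[:,1]<70)
    Q=C[wc]; 
    _,lab,cen=cv2.kmeans(Q[:,:2].astype(np.float32),3,None,(3,50,.1),5,cv2.KMEANS_PP_CENTERS);print('white caps',len(Q),cen.round(1).tolist(),np.bincount(lab[:,0]))
E
```

```text
<stdin>:9: RuntimeWarning: Mean of empty slice.
  ret = um.true_divide(
Traceback (most recent call last):
ValueError: zero-size array to reduction operation maximum which has no identity
```

Call:
jog_arm(dp=[[0.01,0.04,0],[0.02,0.08,0],[0.03,0.12,0],[0.04,0.16,0],[0.05,0.195,0]], twist=[0.12,0.24,0.36,0.48,0.6], gripper=[-1,-1,-1,-1,-1])

```text
time_s: 1.67
ee_pos: [300.9, -402.3, 222.6]
eef_rot: [[0.538, 0.843, -0.0], [0.843, -0.538, -0.0], [-0.0, 0.0, -1.0]]
ft_force: [0.5, 0.2, 1.1]
finger_gap: 87.2
```

```bash
cat > m.py <<'E'
from h import *
for n in('top','scene'):
    p,d=shot(n)
    h=cv2.cvtColor(p,cv2.COLOR_RGB2HSV).astype(int)
    C=cloud(n,np.ones(d.shape,bool),d); H=h[d>0]
    near=np.hypot(C[:,0]-548,C[:,1]+13)<200
    def st(name,m):
        Q=C[m]; print(n,name,len(Q),*( [Q.mean(0).round(1),Q.min(0).round(0),Q.max(0).round(0)] if len(Q) else []))
        return Q[:,:2].astype(np.float32)
    st('cap',near&(H[:,0]<16)&(H[:,1]>150)&(C[:,2]>95))
    st('captop',near&(H[:,0]<16)&(H[:,1]>150)&(C[:,2]>112))
    st('arrow',near&(H[:,0]>100)&(H[:,0]<125)&(H[:,1]>120)&(C[:,2]<45))
    st('knob',(np.hypot(C[:,0]-486,C[:,1]-142)<35)&(H[:,2]<60)&(C[:,2]>15))
    Q=st('tt',near&(np.abs(C[:,2]-36)<5)&(H[:,1]<80)&(H[:,2]>140))
    if len(Q):print([np.round(a,1) for a in cv2.minEnclosingCircle(Q)])
    Q=st('wc',near&(C[:,2]>108)&(H[:,1]<80))
    if len(Q)>5:
        _,lab,cen=cv2.kmeans(Q,3,None,(3,50,.1),5,cv2.KMEANS_PP_CENTERS);print(cen.round(1).tolist(),np.bincount(lab[:,0]))
E
python3 m.py
```

```text
top cap 9 [526.6  58.7 116.5] [517.  52. 113.] [535.  61. 120.]
top captop 9 [526.6  58.7 116.5] [517.  52. 113.] [535.  61. 120.]
top arrow 16 [442.2 -59.7  30.5] [436. -66.  27.] [449. -53.  34.]
top knob 20 [483.9 139.8  51.2] [476. 135.  46.] [492. 147.  57.]
top tt 2143 [543.4 -16.3  36.6] [ 406. -185.   31.] [649. 130.  41.]
[array([530. , -27.5]), np.float64(161.0)]
top wc 459 [553.4 -32.9 116.6] [ 463. -102.  109.] [635.  70. 123.]
[[482.6000061035156, -34.900001525878906], [568.7000122070312, -82.4000015258789], [604.9000244140625, 11.699999809265137]] [151 143 165]
scene cap 141 [536.9  49.  110.9] [511.  34.  96.] [552.  70. 118.]
scene captop 84 [533.2  52.1 115.2] [511.  36. 112.] [551.  70. 118.]
scene arrow 30 [521.3 -73.8  22.9] [ 416. -135.   -3.] [726. -48.  32.]
scene knob 36 [493.9 141.2  45.7] [477. 134.  36.] [504. 150.  53.]
scene tt 1362 [568.1 -26.1  35.5] [ 448. -194.   31.] [650. 133.  41.]
[array([541.4, -30.4]), np.float64(169.8)]
scene wc 363 [563.5 -37.6 114.5] [ 465. -100.  108.] [640.  26. 118.]
[[620.5, 5.099999904632568], [486.3999938964844, -34.099998474121094], [573.2000122070312, -81.0]] [124 108 131]
```

Call:
jog_arm(dp=[[0.01,0.04,0],[0.02,0.08,0],[0.03,0.12,0],[0.04,0.16,0],[0.05,0.195,0]], twist=[0.12,0.24,0.36,0.48,0.6], gripper=[-1,-1,-1,-1,-1])

```text
time_s: 2.18
ee_pos: [350.7, -207.8, 222.8]
eef_rot: [[-0.03, 1.0, 0.0], [1.0, 0.03, -0.001], [-0.001, 0.0, -1.0]]
ft_force: [1.6, -0.6, 0.4]
finger_gap: 87.3
```

Call:
jog_arm(dp=[[0.012,0.038,0],[0.024,0.076,0],[0.036,0.114,0],[0.048,0.152,0],[0.06,0.19,0]], twist=[0.09,0.18,0.27,0.36,0.365], gripper=[-1,-1,-1,-1,-1])

```text
time_s: 2.6
ee_pos: [411.0, -18.2, 223.0]
eef_rot: [[-0.384, 0.923, 0.001], [0.923, 0.384, -0.001], [-0.001, 0.001, -1.0]]
ft_force: [0.8, -0.1, 0.0]
finger_gap: 87.1
```

Call:
jog_arm(dp=[[0.017,0.036,0],[0.034,0.072,0],[0.051,0.108,0],[0.068,0.144,0],[0.074,0.16,-0.02]], twist=[0,0,0,0,0], gripper=[-1,-1,-1,-1,-1])

```text
time_s: 3.02
ee_pos: [487.9, 145.6, 205.8]
eef_rot: [[-0.382, 0.924, 0.007], [0.924, 0.382, 0.004], [0.001, 0.008, -1.0]]
ft_force: [0.0, 0.4, -0.1]
finger_gap: 86.8
```

Call:
jog_arm(dp=[[0,0,-0.02],[0,0,-0.04],[0,0,-0.06],[0,0,-0.07],[0,0,-0.07]], twist=[0,0,0,0,0], gripper=[-1,-1,-1,-1,-1])

```text
time_s: 3.43
ee_pos: [483.6, 139.5, 130.6]
eef_rot: [[-0.379, 0.925, -0.003], [0.925, 0.379, -0.0], [0.001, -0.003, -1.0]]
ft_force: [-0.4, -0.1, -0.6]
finger_gap: 87.3
```

Run:
```python
from h import *
for n in('top','scene'):
    p,d=shot(n)
    K=vision.get_calibration(n)
    q=np.linalg.inv(K['cam_to_world'])@np.array([490,100,60,1]); u=np.array(K['mtx'])@q[:3]; u=(u/u[2])[:2].astype(int)
    c=p[max(u[1]-55,0):u[1]+55,max(u[0]-70,0):u[0]+70]
    cv2.imwrite(f'pics/{n}2.png',cv2.resize(cv2.cvtColor(c,cv2.COLOR_RGB2BGR),(560,440),interpolation=cv2.INTER_CUBIC))
    for l in('gate_knob','marked_jar'):
        for r in models.landmark_of(l,n)[:1]: print(n,l,r['conf'],w(n,r['position']).round(1))
cv2.imwrite('pics/b2.png',np.vstack([cv2.resize(cv2.imread(f'pics/{n}2.png'),(380,300)) for n in('top','scene')]))
```

```text
top marked_jar 0.71 [528.2  50.4 103.9]
scene gate_knob 0.6 [487.1 145.4  40.9]
scene marked_jar 0.48 [535.5  52.2  99.8]
```

View pics/b2.png

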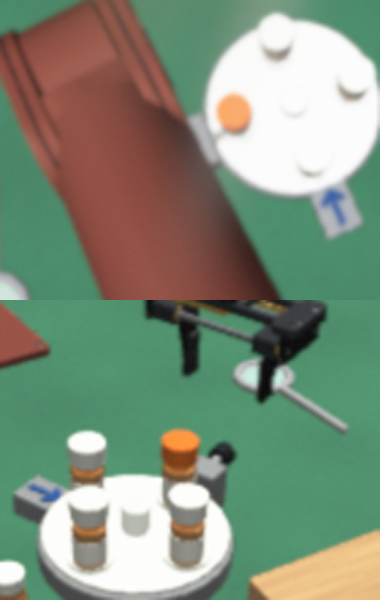

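The scene crop shows the open fingers at (190,370) and (268,400), straddling above the knob at (222,455). The top view of the knob is hidden by the arm. Descending.

Call:
jog_arm(dp=[[0.001,0.002,-0.025],[0.001,0.002,-0.05],[0.001,0.002,-0.075],[0.001,0.002,-0.1],[0.001,0.002,-0.112]], twist=[0.01,0.01,0.01,0.01,0.01], gripper=[-1,-1,-1,-1,-1])

```text
time_s: 4.15
ee_pos: [484.7, 141.7, 18.6]
eef_rot: [[-0.389, 0.921, -0.002], [0.921, 0.389, -0.001], [0.0, -0.002, -1.0]]
ft_force: [-0.5, -0.6, 0.6]
finger_gap: 86.9
```

Call:
jog_arm(dp=[[0,0,0],[0,0,0],[0,0,0],[0,0,0],[0,0,0]], twist=[0,0,0,0,0], gripper=[-1,0,0.2,0.2,0.3])

```text
time_s: 4.57
ee_pos: [486.5, 142.4, 21.8]
eef_rot: [[-0.389, 0.921, 0.002], [0.921, 0.389, 0.0], [-0.001, 0.002, -1.0]]
ft_force: [0.1, 0.8, -0.1]
finger_gap: 68.3
```

Call:
jog_arm(dp=[[0,0,0],[0,0,0],[0,0,0],[0,0,0],[0,0,0]], twist=[0,0,0,0,0], gripper=[0.6,1,1,1,1])

```text
time_s: 4.98
ee_pos: [485.6, 142.3, 20.6]
eef_rot: [[-0.389, 0.921, -0.0], [0.921, 0.389, -0.0], [0.0, -0.0, -1.0]]
ft_force: [-0.7, 0.6, -0.2]
finger_gap: 34.9
```

Call:
jog_arm(dp=[[0,0,0],[0,0,0],[0,0,0],[0,0,0],[0,0,0]], twist=[0,0,0,0,0], gripper=[1,1,1,1,1])

```text
time_s: 5.4
ee_pos: [484.2, 141.7, 20.2]
eef_rot: [[-0.389, 0.921, -0.003], [0.921, 0.389, -0.001], [-0.0, -0.003, -1.0]]
ft_force: [-4.9, -1.2, 5.7]
finger_gap: 27.2
```

Knob gripped at a 27.2 mm gap. Pulling about 31 mm along (-0.388, 0.922).

Call:
jog_arm(dp=[[-0.002,0.005,0],[-0.004,0.01,0],[-0.006,0.015,0],[-0.008,0.02,0],[-0.01,0.025,0]], twist=[0,0,0,0,0], gripper=[1,1,1,1,1])

```text
time_s: 5.82
ee_pos: [474.5, 165.6, 20.3]
eef_rot: [[-0.388, 0.921, -0.002], [0.921, 0.388, -0.003], [-0.002, -0.003, -1.0]]
ft_force: [-4.9, -4.7, 6.1]
finger_gap: 27.7
```

Call:
jog_arm(dp=[[-0.001,0.002,0],[-0.0015,0.0035,0],[-0.002,0.0045,0],[-0.002,0.0045,0],[-0.002,0.0045,0]], twist=[0,0,0,0,0], gripper=[1,1,1,1,1])

```text
time_s: 6.23
ee_pos: [472.9, 169.5, 20.2]
eef_rot: [[-0.388, 0.922, -0.002], [0.922, 0.388, -0.003], [-0.002, -0.003, -1.0]]
ft_force: [-3.8, -7.1, 5.2]
finger_gap: 27.5
```

Run:
```python
from h import *
p,d=shot('scene')
print([(r['conf'],w('scene',r['position']).round(1)) for r in models.landmark_of('gate_knob','scene')[:2]])
s=manip.observe();print(s['ee_pos'],s['ft_force'],s['finger_gap'])
```

```text
[(0.5, array([470.9, 172.5,  40.2]))]
[472.94298803 169.53392125  20.24044267] [-2.95095137 -7.12372792  5.91716255] 27.132788811905012
```

Call:
jog_arm(dp=[[-0.001,0.002,0],[-0.001,0.002,0],[-0.001,0.002,0],[-0.001,0.002,0],[-0.001,0.002,0]], twist=[0,0,0,0,0], gripper=[1,1,1,1,1])

```text
time_s: 6.75
ee_pos: [472.9, 169.6, 20.2]
eef_rot: [[-0.387, 0.922, -0.001], [0.922, 0.387, -0.005], [-0.005, -0.003, -1.0]]
ft_force: [-0.0, -13.0, 5.4]
finger_gap: 27.0
```

It's on the stop: 30.0 mm of travel, the force rising and no further motion. Pushing home.

Call:
jog_arm(dp=[[0.003,-0.008,0],[0.0055,-0.014,0],[0.008,-0.02,0],[0.0105,-0.026,0],[0.0125,-0.031,0]], twist=[0,0,0,0,0], gripper=[1,1,1,1,1])

```text
time_s: 7.17
ee_pos: [483.9, 142.5, 20.3]
eef_rot: [[-0.39, 0.921, -0.002], [0.921, 0.39, -0.0], [0.001, -0.002, -1.0]]
ft_force: [-5.1, -1.3, 3.9]
finger_gap: 27.5
```

Call:
jog_arm(dp=[[0.0015,-0.0035,0],[0.0015,-0.0035,0],[0.0015,-0.0035,0],[0.0015,-0.0035,0],[0.0015,-0.0035,0]], twist=[0,0,0,0,0], gripper=[1,1,1,1,1])

```text
time_s: 7.58
ee_pos: [484.3, 141.6, 20.2]
eef_rot: [[-0.391, 0.92, -0.004], [0.92, 0.391, 0.002], [0.003, -0.002, -1.0]]
ft_force: [-10.0, 8.2, 5.4]
finger_gap: 27.6
```

Home again, with an opposing force at the end stop. Releasing and lifting.

Call:
jog_arm(dp=[[-0.001,0.003,0],[-0.001,0.003,0],[-0.001,0.003,0],[-0.001,0.003,0],[-0.001,0.003,0]], twist=[0,0,0,0,0], gripper=[1,0,-1,-1,-1])

```text
time_s: 8.0
ee_pos: [486.0, 142.2, 20.6]
eef_rot: [[-0.389, 0.921, 0.001], [0.921, 0.389, 0.0], [0.0, 0.001, -1.0]]
ft_force: [-0.2, 0.3, -1.0]
finger_gap: 46.2
```

Call:
jog_arm(dp=[[0,0,0],[0,0,0.03],[0,0,0.06],[0,0,0.095],[0,0,0.13]], twist=[0,0,0,0,0], gripper=[-1,-1,-1,-1,-1])

```text
time_s: 8.42
ee_pos: [485.1, 142.3, 151.8]
eef_rot: [[-0.39, 0.921, -0.001], [0.921, 0.39, 0.0], [0.001, -0.001, -1.0]]
ft_force: [0.4, -0.1, 0.1]
finger_gap: 79.3
```

Run:
```python
from h import *
for n in('top','scene'):
    p,d=shot(n,n+'3.png')
    for l in('gate_knob','marked_jar'):
        for r in models.landmark_of(l,n)[:1]: print(n,l,r['conf'],w(n,r['position']).round(1))
s=manip.observe();print(s['time_s'],s['ee_pos'],s['ft_force'],s['finger_gap'])
cv2.imwrite('pics/b3.png',np.hstack([cv2.resize(cv2.imread('pics/top3.png')[130:270,180:360],(400,311)),cv2.resize(cv2.imread('pics/scene3.png')[110:250,160:340],(400,311))]))
```

```text
top gate_knob 0.33 [ 745.2 -179.7    3.2]
top marked_jar 0.55 [528.2  47.9 104.3]
scene gate_knob 0.43 [486.2 144.1  41.8]
scene marked_jar 0.82 [534.   54.4 100.8]
8.7167 [485.05089701 141.82053709 149.58508491] [ 0.23130043 -0.72823982 -0.59239684] 86.58723996186465
```

View pics/b3.png

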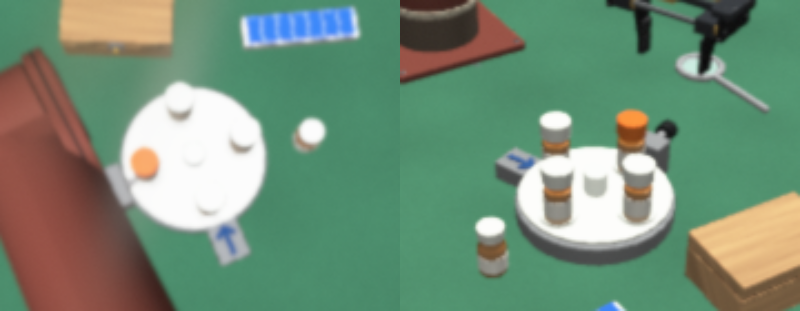

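Knob home, jars unmoved; orange cap at about px (145,163) in the top crop, by the gate. Going over it with the jaws tangential to the turntable.

Call:
jog_arm(dp=[[0.015,-0.03,0.005],[0.03,-0.06,0.005],[0.0445,-0.09,0],[0.0445,-0.09,0],[0.0445,-0.09,0]], twist=[-0.05,-0.1,-0.1,-0.1,-0.1], gripper=[-1,-1,-1,-1,-1])

```text
time_s: 9.13
ee_pos: [529.6, 50.1, 148.5]
eef_rot: [[-0.292, 0.956, -0.004], [0.956, 0.292, 0.0], [0.001, -0.003, -1.0]]
ft_force: [-0.3, 0.7, -0.1]
finger_gap: 87.1
```

Call:
jog_arm(dp=[[0,0,-0.02],[0,0,-0.04],[0,0,-0.06],[0,0,-0.066],[0,0,-0.066]], twist=[0,0,0,0,0], gripper=[-1,-1,-1,-1,-1])

```text
time_s: 9.55
ee_pos: [528.1, 53.2, 82.5]
eef_rot: [[-0.297, 0.955, -0.004], [0.955, 0.297, 0.001], [0.002, -0.004, -1.0]]
ft_force: [-0.1, 0.4, -0.4]
finger_gap: 86.7
```

Call:
jog_arm(dp=[[0,0,0],[0,0,0],[0,0,0],[0,0,0],[0,0,0]], twist=[0,0,0,0,0], gripper=[0,0,0.3,1,1])

```text
time_s: 9.97
ee_pos: [530.5, 52.3, 85.2]
eef_rot: [[-0.295, 0.955, 0.001], [0.955, 0.295, -0.0], [-0.0, 0.001, -1.0]]
ft_force: [0.0, -0.1, 0.5]
finger_gap: 61.4
```

Call:
jog_arm(dp=[[0,0,0],[0,0,0],[0,0,0],[0,0,0],[0,0,0]], twist=[0,0,0,0,0], gripper=[1,1,1,1,1])

```text
time_s: 10.38
ee_pos: [530.1, 52.2, 84.6]
eef_rot: [[-0.295, 0.955, -0.0], [0.955, 0.295, -0.0], [-0.0, -0.0, -1.0]]
ft_force: [-0.6, -0.2, 0.4]
finger_gap: 39.1
```

Run:
```python
from h import *
a=1.856+np.arange(16)*1.68/15
P=np.c_[np.cos(a),np.sin(a)]*.0697
for k in(0,5,10): print((P[k+1:k+6]-P[k]).round(4).tolist())
print(np.round(np.arange(1,6)*1.68/15,3)); s=manip.observe();print(s['joint_pos'],s['ft_force'])
```

```text
[[-0.0074, -0.0026], [-0.0144, -0.006], [-0.021, -0.0102], [-0.027, -0.0151], [-0.0325, -0.0206]]
[[-0.0048, -0.0061], [-0.009, -0.0127], [-0.0123, -0.0198], [-0.0149, -0.0272], [-0.0166, -0.0348]]
[[-0.0009, -0.0078], [-0.0008, -0.0156], [0.0001, -0.0233], [0.0018, -0.0309], [0.0044, -0.0383]]
[0.112 0.224 0.336 0.448 0.56 ]
[ 0.43877345  0.29447994 -0.70817548  1.88146935  0.22012763  1.04450636
 -0.05980565] [-0.57795236 -0.24573016  0.42122672]
```

Call:
jog_arm(dp=[[-0.0074,-0.0026,0],[-0.0144,-0.006,0],[-0.021,-0.0102,0],[-0.027,-0.0151,0],[-0.0325,-0.0206,0]], twist=[0.112,0.224,0.336,0.448,0.56], gripper=[1,1,1,1,1])

```text
time_s: 10.8
ee_pos: [496.8, 32.6, 84.5]
eef_rot: [[-0.762, 0.647, -0.001], [0.647, 0.762, 0.001], [0.001, 0.0, -1.0]]
ft_force: [-3.1, 2.7, 1.9]
finger_gap: 39.3
```

Call:
jog_arm(dp=[[-0.0048,-0.0061,0],[-0.009,-0.0127,0],[-0.0123,-0.0198,0],[-0.0149,-0.0272,0],[-0.0166,-0.0348,0]], twist=[0.112,0.224,0.336,0.448,0.56], gripper=[1,1,1,1,1])

```text
time_s: 11.22
ee_pos: [478.8, -2.3, 84.4]
eef_rot: [[-0.99, 0.144, -0.004], [0.144, 0.99, 0.0], [0.004, -0.0, -1.0]]
ft_force: [-10.1, 3.0, 10.9]
finger_gap: 39.0
```

Call:
jog_arm(dp=[[-0.0009,-0.0078,0],[-0.0008,-0.0156,0],[0.0001,-0.0233,0],[0.0018,-0.0309,0],[0.0044,-0.0383,0]], twist=[0.112,0.224,0.336,0.448,0.56], gripper=[1,1,1,1,1])

```text
time_s: 11.63
ee_pos: [482.8, -42.9, 84.4]
eef_rot: [[-0.915, -0.402, -0.005], [-0.402, 0.915, -0.002], [0.006, -0.0, -1.0]]
ft_force: [-11.9, -4.1, 12.7]
finger_gap: 39.0
```

Call:
jog_arm(dp=[[0,0,0],[0,0,0],[0,0,0],[0,0,0],[0,0,0]], twist=[0,0,0,0,0], gripper=[1,1,1,1,1])

```text
time_s: 12.05
ee_pos: [483.1, -43.3, 84.4]
eef_rot: [[-0.918, -0.396, -0.005], [-0.396, 0.918, -0.003], [0.006, -0.001, -1.0]]
ft_force: [-12.9, -5.6, 12.4]
finger_gap: 39.2
```

```bash
sed -i "s/p,d=shot(n)/p,d=shot(n,n+'4.png')/" m.py; python3 m.py
python3 - <<'E'
from h import *
for n in('top','scene'):
    for l in('gate_knob','marked_jar','front_place'):
        for r in models.landmark_of(l,n)[:1]: print(n,l,r['conf'],w(n,r['position']).round(1))
s=manip.observe();print(s['time_s'],s['ee_pos'],s['ft_force'],s['finger_gap'])
cv2.imwrite('pics/b4.png',np.hstack([cv2.resize(cv2.imread('pics/top4.png')[130:270,180:360],(400,311)),cv2.resize(cv2.imread('pics/scene4.png')[110:250,160:340],(400,311))]))
E
```

```text
top cap 0
top captop 0
top arrow 1 [ 724.7 -105.4   24.9] [ 725. -105.   25.] [ 725. -105.   25.]
top knob 18 [483.7 140.4  50.1] [476. 135.  44.] [491. 147.  54.]
top tt 578 [564.3  37.7  36.3] [ 464. -195.   31.] [652. 130.  41.]
[array([528.6, -32.7]), np.float64(167.7)]
top wc 983 [485.2  11.6 256.5] [ 349. -109.  110.] [632.  67. 557.]
[[436.6000061035156, 1.600000023841858], [503.5, 18.799999237060547], [617.5, 16.700000762939453]] [398 509  76]
scene cap 123 [501.2 -40.7 120.9] [477. -74.  95.] [541.  -7. 405.]
scene captop 75 [500.2 -40.3 131.9] [477. -74. 112.] [541.  -7. 405.]
scene arrow 31 [527.6 -74.9  22.9] [ 419. -135.   -2.] [726. -49.  32.]
scene knob 34 [493.9 142.1  45.5] [483. 133.  36.] [504. 151.  55.]
scene tt 1337 [569.2 -28.2  35.6] [ 437. -194.   31.] [651.  85.  41.]
[array([568.6, -54.8]), np.float64(140.2)]
scene wc 2987 [514.1 -55.2 249.9] [ 371. -140.  108.] [637.  69. 538.]
[[510.6000061035156, -84.0999984741211], [496.79998779296875, 10.600000381469727], [603.0, -27.700000762939453]] [1982  775  230]
top gate_knob 0.58 [483.1 138.8  38.6]
scene gate_knob 0.43 [483.9 149.2  40.7]
scene marked_jar 0.48 [490.7 -41.5 100.2]
scene front_place 0.68 [ 350.7 -409.4    2.5]
12.45 [483.06016788 -43.33895288  84.42177933] [-12.94855076  -7.33725329  12.34828039] 39.45202611613394
```

View pics/b4.png

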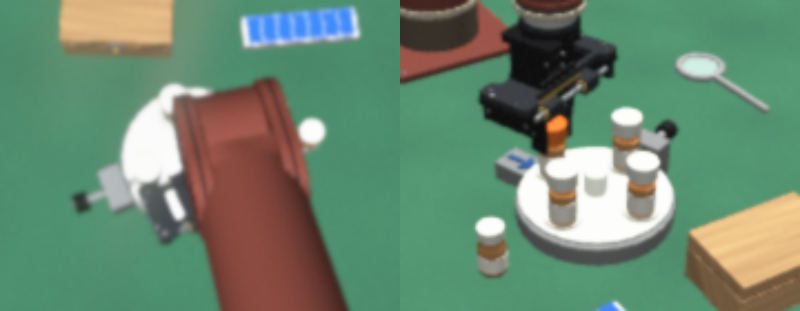

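The orange cap is in the gripper at (556,130) in the scene crop, in line with the arrow. Along the plinth's y it measures 170.1 mm from the knob, against the 170 mm required. The bottle and the other things are where they were, and the gate is home. Handing in.

```bash
python3 -c "
from h import *
s=manip.observe();print(s['time_s'],s['finger_gap'],np.abs(s['dq']).max());print(close_job())"
```

```text
12.45 39.45202611613394 0.001675486262377859
the job is handed in; nothing more can be done
None
```

I handed the job in at 12.45 s, with the gripper still holding the orange-capped jar at the front; no verdict was reported.

- **Gate:** I gripped the knob and pulled it 30.0 mm to a firm stop, where the force rose with no further motion. I then pushed it home until it met resistance. The jars did not visibly move during this.
- **Jar:** I gripped the orange cap with the jaws across the turning direction and swung it about 96° anticlockwise to the front.
- **Last checks:**
  - The finger gap was 39.5 mm on the 40 mm cap, and the arm was still.
  - The gripper stood at (483, -43), within about 3 mm of my front-place estimate of (485, -41).
  - The knob was back at its home place, and I saw no bystander moved, though the last view was only a crop around the carousel.
- **Disagreements:**
  - The scene-camera network put the jar about 8 mm further towards +x than the gripper. I put this down to the cap being partly hidden by the fingers.
  - That network also reported a false front place on the pill tower, which I ignored.
  - The top camera could not see the cap under the arm.
  - A steady outside force of about 19 N remained on the tool at the end, roughly half sideways and half vertical. I left it as it was.

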